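Index the glass turntable one hole on

ROBOT

A 7-joint arm with a two-finger parallel gripper is mounted at the origin on the work surface. World frame = base frame: x ahead of the robot, y to its left, z up, the work surface at z = 0. Lengths are in mm, angles in rad, forces in N, time in s.
With the tool pointing down it reaches from about 425 to 875 mm from the base axis. Payload 4.7 kg.
Tool frame: the origin (TCP) lies midway between the tips of the shut fingers; the grasp point (between the pads) lies 19 mm behind it; z points along the fingers, y is the line along which they close (so a half turn about z gives the same grasp; the last joint's range is limited). The gripper opens to 85 mm and grips with 20 to 120 N. Pads are 22 mm wide; open, the fingers measure 114 mm over their backs; the gripper's body (76 mm by 85 mm) begins 54 mm behind the grasp point. The pads swing forward as they close: fully open they stand 13 mm farther back than shut.
Start: joints at [0.014, 0.321, -0.07, 1.45, 0.023, 1.371, -0.057], TCP at [650.019, -0.025, 231.349] pointing down, gripper open.
Joint ranges: [-2.86, 2.86], [-0.3, 2.09], [-1.38, 1.24], [0.06, 2.45], [-1.56, 4.7], [0.09, 2.05], [-2.69, 2.69]. Speed limits (rad/s): [2.57, 2.57, 3.14, 3.14, 3.14, 3.14, 3.14].

INTERFACE

Orientations are given as a rotation vector (axis times angle).
In Python, from workcell import * gives the robot as it stands. The module is installed in compiled form; this text tells all that it offers.
- The arm moves only by the tool send_rows, never from a script. Its argument "moves" is a list of rows, each an object with "claw": the opening, from -1 (shut) to 1 (fully open), so that 0 is half open; "linear": the shift along the tool's x, y, z each as a share of 50 mm, from -1 to 1, a list of three; "spin": the turn about the tool's z as a share of 0.1 rad, from -1 to 1. A call has 1 to 8 rows; each row shifts and turns the commanded pose from where the row before left it, along the tool's axes as they then stand; what a row does not reach is not made up. A row lasts 1/10 s, in which the tool goes at most 50 mm and 8.59 degrees, less where a joint would pass 70% of its speed; a pose out of reach is approached as far as the arm can. A call with a number of a shift or a turn outside -1 to 1 is refused whole. A call with a gripper value outside its range is refused whole. The fingers move at their own pace and stop on an object; "force" is the grip in N (left out, the last holds). Time passes only in rows, so rows that do not move let the fingers close. It gives the time, the measured TCP pose, the force, the opening and the grip force at its end, in the units of the state.
- observe(): the state, without advancing time (a new reading comes with each control period).
- snapshot(name): name is "scene" or "side" or "wrist"; returns the picture (384x512x3 uint8, red, green, blue); there is no depth.
- camera_info(name): a dict with "mtx" (3x3 intrinsics, pixels), "dist_coeffs" ([k1, k2, p1, p2, k3] as OpenCV has them; the pictures are not rectified), "view" (4x4, takes a point from world to camera coordinates). Camera axes: x right, y down, z forward; pixel columns grow to the right and rows downward; lengths in mm; the calibration is good to about 2 mm. A picture is of the moment at which its call begins: read the wrist's pose just before it. camera_info takes no time and is no camera call; for the wrist camera it gives the pose at the moment of the call.
- finish_job(): hands the job in; it is judged then, once.
Trained networks look in the newest picture that a camera, given by its name, has taken for a name from the list of things; names that differ only in an ending like _2 or _b are one class to them, and where a whole thing is asked for, a point or a joint stands for the part that bears it (a point fixed in the world has none). Each returns a list of dicts, best first, with "confidence" (0 to 1); they miss things now and then, are a little off and sometimes report something else, mostly with a low value. They report only what shows in the picture. A call takes as long as a camera call. They do not tell look-alikes from the thing itself.
- boxes_of(target, camera): "position" ([x, y, z] in mm, in the coordinates of the camera as it stood for that picture, good to about 4 mm: the middle of the surface that is visible of it).
The state is a dict: "t": time; "qpos": joint angles; "dq": joint speeds; "tau": joint torques, N m; "eef_pos": TCP position; "ee_rot": TCP orientation; "force": force on the tool from outside, world axes, zero at the start; "torque": the same for the moment, N m; "finger_gap": opening from 0.0 (shut) to 1.0 (fully open); "finger_force": force on a finger pad.
Only numpy, scipy, OpenCV 4.12 (cv2) and the standard library are available. Lean on these libraries where they do the work, as an engineer would, in place of code of your own. Each camera call takes 0.05 s, during which the arm holds its last target. There are 200 camera calls.

TASK

Index the turntable one hole on, towards the violet glass teardrop: with a fingertip press the red plunger cap down until its pin is out of its hole, swing it round to the very next hole on the teardrop's side, and let the cap spring fully up so that the pin locks there. It takes only pushing, no gripping: do not lift or shift the other things, and leave the opal disc lying centred on the turntable. Finish with the hand clear.

Things in the scene. Friction and masses are not known exactly. Their poses are not given: they have to be found in the camera images.
- index_base: Fixed base of the indexing turntable. Origin: on the table surface, on the turning axis. At the start the plunger arm points along this frame's -x; z is up. It carries the aluminium index arc.
- start_hole (a point): Centre of the hole the pin starts in, at the top of the fixed index arc (24 mm wide, 117 mm from the axis, 30 to 38 mm above the table). The arc has five square 16 mm holes at -60, -30, 0, 30, 60 degrees of turntable; this is the one at 0. The arc ends in posts at 82 degrees either side.
- turntable (a joint): Angle of turntable and plunger arm (rad): 0 at the start, positive anticlockwise from above, stops at +-1.1. At angle q the cap centre is at (-156 cos q, -156 sin q) mm in the index_base frame: positive q carries it towards -y there. With the pin out, turning takes under 1 N at the cap; the locked pin has 1 degree of play.
- plunger (a joint): How far the spring plunger is pressed (m): 0 fully up, pin in a hole; 0.016 bottom stop. The 12 mm brass pin, round-tipped, enters the arc from below; pressing lowers it, clear of the arc from 0.011 on. Spring 3 N at the top, 9 N at the bottom. Let up between holes, the pin rubs under the arc and pops up once within about 4 mm of the next hole.
- cap (a point): Centre of the dished floor of the red plunger cap, 54 mm above the table when up; moves with it. The dish is 50 mm across outside, 44 mm inside, its rim 7 mm above the floor, so shut fingertips set in it push it both down and sideways. It rides on the turntable's arm, 156 mm from the axis. Axes: x from the cap towards the turning axis, z up.
- teardrop: Violet glass teardrop standing on the table, 48 mm across, 62 mm tall, loose; origin at the centre of its underside. It stands about 235 mm from the turning axis, on the +y or the -y side of the index_base frame, and so tells which way to turn. Leave it alone.
- opal_disc: Yellow opal glass disc, 150 mm across, 5 mm thick, lying loose and centred on the grey rubber turntable (radius 98 mm, top 40 mm above the table); origin at the centre of its underside. It must stay there.
- oil_pot: White ceramic cutter oil pot with brass cap, 60 mm across and 62 mm tall, loose; origin at the centre of its underside. It stands on the side of the turntable opposite to the teardrop. Leave it alone.
- plier: Steel breaker-grozer plier, 200 mm long, 55 mm wide, 13 mm high, lying between robot and turntable on the robot's right; loose bystander; origin near its middle.
- cutter: Blue pencil glass cutter, 137 mm long, 14 mm thick, lying between robot and turntable on the robot's left; loose bystander; origin near its middle.
- nugget_jar: Rust-coloured jar with white lid, 64 mm across and 85 mm tall, on the left; loose bystander; origin at the centre of its underside.
Mind the look-alikes: they are no part of the job. What is meant by the opal_disc is not blue or turquoise, and is the larger of those in its own colour.

How it is judged (in metres and radians):
On the way, in this order (a step that is already met when the one before it is completed fails the run):
1. the plunger is pressed until the pin is out of its starting hole (value of joint plunger above 0.0105 m and value of joint turntable between -0.15 and 0.15 rad), for 0.05 s.
2. the pin has sprung up in the next hole on the teardrop's side (value of joint plunger below 0.003 m and ((y of teardrop in the frame of index_base below 0 m and value of joint turntable between 0.4736 and 0.5736 rad) or (y of teardrop in the frame of index_base above 0 m and value of joint turntable between -0.5736 and -0.4736 rad))), for 0.2 s.
At the end, for the whole second after the job is handed in: The plunger is fully up (within 3 mm) with its pin in the next hole on the teardrop's side (turntable within 0.05 rad of 30 degrees from its start, that way) and at rest; the opal disc lies centred on the turntable (within 12 mm) at its height; the bystanders stand where they were (within 15 mm) (all of step 2 and velocity of joint turntable between -0.05 and 0.05 rad/s and height (world z) of opal_disc between 0.035 and 0.046 m and horizontal distance between opal_disc and index_base below 0.012 m and distance of each of teardrop, oil_pot, plier, cutter, nugget_jar from where it was at the start of the episode below 0.015 m); the robot touches nothing.
It fails at once if the opal disc is lifted or pushed off centre (height (world z) of opal_disc above 0.048 m or horizontal distance between opal_disc and index_base above 0.015 m).
It fails at once if the violet teardrop or the oil pot is lifted, pushed or knocked over (distance of any of teardrop, oil_pot from where it was at the start of the episode above 0.015 m or angle between any of teardrop, oil_pot's own z axis and vertical above 0.3 rad).
It fails at once if the plier, the cutter or the jar is lifted, pushed or knocked over (distance of any of plier, cutter, nugget_jar from where it was at the start of the episode above 0.015 m or angle between any of plier, cutter, nugget_jar's own z axis and vertical above 0.3 rad).
It also fails if it takes over 35 s, if anything falls off the work surface, if the arm or the gripper's body presses on something with over 40 N, if the wrist force passes 120 N, or if a joint passes its speed limit or range.

## Working session

There is one attempt and no reset: what is moved stays moved. The work goes in short steps, Python scripts to look and compute and a tool call to move; the robot and the scene stay as the last step left them, time stands still between calls to the robot, and variables do not carry over. Pictures are saved under pics/ and viewed, at most 10 in all, crops included, and the job is handed in when it is done.

Besides the shell and the picture viewer there is one more tool, called after "Emit:" as name(argument=value, ...) on one line, values as JSON. send_rows: Moves the arm, as the interface text tells. Its arguments: {"type":"object","properties":{"moves":{"type":"array"},"force":{"type":"number"}},"required":["moves"]}

```bash
mkdir -p pics; cat > h.py <<'E'
from workcell import *
import numpy as np, cv2
def det(names,cam):
    V=np.array(camera_info(cam)["view"])
    for n in names:
        for d in boxes_of(n,cam)[:3]:
            p=np.linalg.inv(V)@np.r_[d["position"],1]
            print(cam,n,round(d["confidence"],2),p[:3].round(0),px(p[:3],cam).round(0))
def px(p,cam):
    c=camera_info(cam);V=np.array(c["view"])
    return cv2.projectPoints(np.float64(p).reshape(-1,1,3),cv2.Rodrigues(V[:3,:3])[0],V[:3,3],np.array(c["mtx"]),np.array(c["dist_coeffs"]))[0].reshape(-1,2).squeeze()
def ray(u,v,z,cam):
    c=camera_info(cam);V=np.array(c["view"])
    a=cv2.undistortPoints(np.float64([[[u,v]]]),np.array(c["mtx"]),np.array(c["dist_coeffs"]))[0,0]
    R=V[:3,:3];o=-R.T@V[:3,3];d=R.T@np.r_[a,1]
    return o+d*(z-o[2])/d[2]
E
python3 - <<'E'
from h import *
a=snapshot("scene");b=snapshot("side")
cv2.imwrite("pics/a.png",cv2.resize(a[...,::-1],(800,600)))
cv2.imwrite("pics/b.png",cv2.resize(b[...,::-1],(800,600)))
det(["cap","opal_disc","teardrop","oil_pot","index_base","plier","cutter","nugget_jar"],"scene")
det(["cap","opal_disc","teardrop","oil_pot"],"side")
print(observe())
E
```

```text
scene opal_disc 0.73 [428. -42.   0.] [214. 217.]
scene opal_disc 0.72 [658.  99.  48.] [300. 220.]
scene opal_disc 0.66 [ 702. -134.    3.] [261. 293.]
scene teardrop 0.49 [ 592. -131.   37.] [232. 263.]
scene oil_pot 0.61 [622. 325.  45.] [333. 170.]
scene index_base 0.55 [619.  71.  37.] [284. 221.]
scene plier 0.8 [ 328. -350.   13.] [114. 264.]
scene cutter 0.54 [623.  70.  41.] [285. 221.]
scene cutter 0.43 [301. 302.  15.] [255. 136.]
scene nugget_jar 0.63 [517. 450.  61.] [328. 132.]
side cap 0.81 [493. 127.  55.] [252. 213.]
side cap 0.47 [504. 477.  85.] [182. 332.]
side opal_disc 0.96 [428. -36.   3.] [292. 190.]
side opal_disc 0.92 [334. 137.   7.] [308. 244.]
side opal_disc 0.83 [645. 112.  42.] [202. 197.]
side teardrop 0.65 [ 572. -116.   33.] [256. 154.]
side teardrop 0.64 [495. 123.  55.] [251. 212.]
side oil_pot 0.61 [608. 352.  43.] [170. 273.]
{'t': 0.7, 'qpos': array([ 0.01412982,  0.32100801, -0.07008473,  1.45046074,  0.02260789,
        1.37083348, -0.05687892]), 'dq': array([ 0.0002143 , -0.00081922,  0.00077789, -0.0003367 , -0.00175577,
        0.00136141, -0.0024805 ]), 'tau': array([ 1.05225059e-03, -4.93236423e+01, -3.80251464e-01, -3.14506137e+01,
        1.34866577e-02,  1.28177013e-03, -2.54889801e-05]), 'eef_pos': array([ 6.50025373e+02, -5.64898247e-02,  2.31362944e+02]), 'ee_rot': array([2.22137804e+00, 2.22137024e+00, 2.46269370e-05]), 'force': array([-0.28883727,  0.18349337, -0.12943925]), 'torque': array([0.02090335, 0.02338504, 0.00742886]), 'finger_force': 0.0, 'finger_gap': 0.9937207514245088}
```

View pics/a.png

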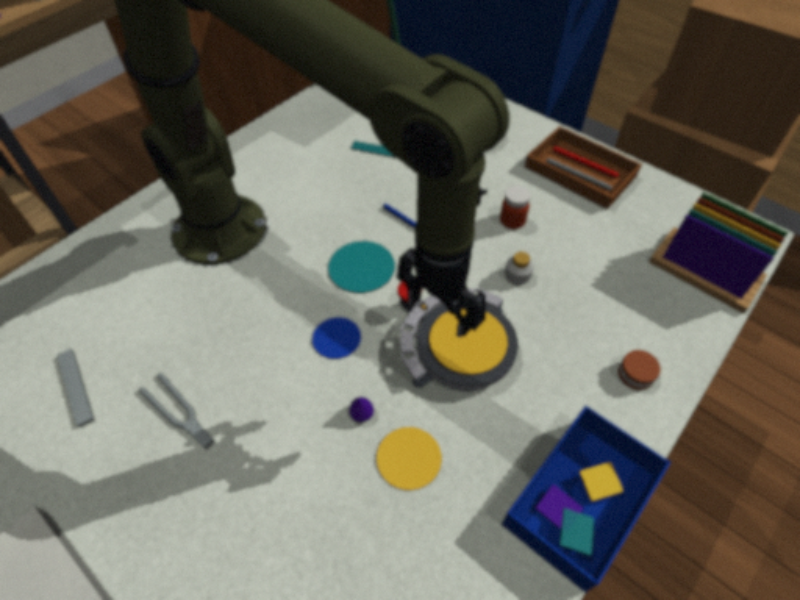

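View pics/b.png

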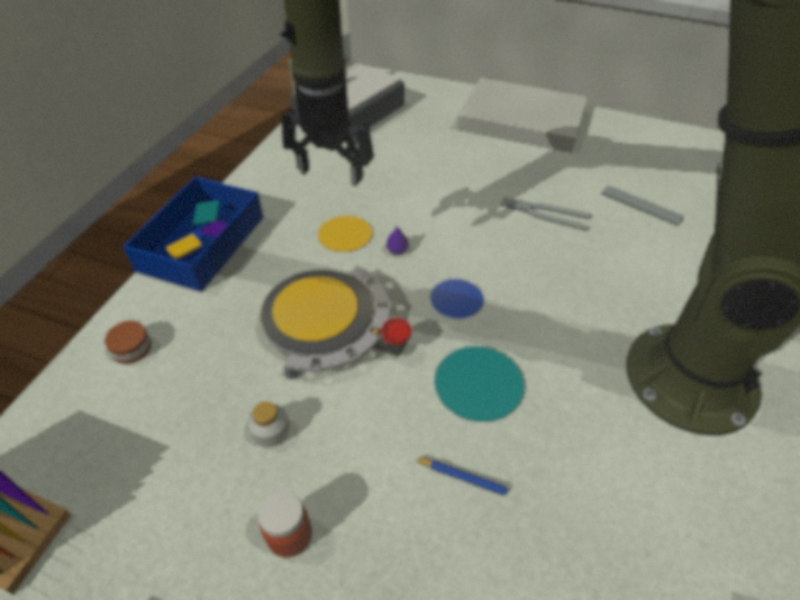

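The side view shows the red cap at (397,331), the yellow disc on the turntable at (315,308) and the violet teardrop at (398,240). The oil pot is at (267,423), on the opposite side. There are two candidates for the yellow opal disc: the one on the turntable at (315,308), and a smaller one flat on the table at (345,233). The one on the grey turntable fits the description. The blue and turquoise discs don't. Next I'll measure by colour and take a crop to confirm.

```bash
python3 - <<'E'
from h import *
im=snapshot("side")
cv2.imwrite("pics/c.png",cv2.resize(im[140:290,150:350,::-1],(800,600),interpolation=cv2.INTER_CUBIC))
h=cv2.cvtColor(im,cv2.COLOR_RGB2HSV)
def blob(lo,hi,z,near):
    m=cv2.inRange(h,np.array(lo),np.array(hi)); 
    n,l,s,c=cv2.connectedComponentsWithStats(m)
    k=min([i for i in range(1,n) if s[i,4]>25],key=lambda i:np.hypot(*(c[i]-near)))
    ys,xs=np.where(l==k); P=np.array([ray(x,y,z,"side")[:2] for x,y in zip(xs,ys)])
    print(near,c[k].round(1),s[k],P.mean(0).round(1),P.min(0).round(),P.max(0).round())
blob([18,110,90],[35,255,255],45,(202,197))
blob([18,110,90],[35,255,255],5,(221,149))
blob([0,150,80],[8,255,255],61,(254,212))
blob([172,150,80],[180,255,255],61,(254,212))
blob([120,90,30],[150,255,255],25,(255,154))
print(camera_info("wrist")["view"])
E
```

```text
(202, 197) [201.1 197.1] [ 174  177   55   42 1827] [645.5 114.4] [571.  35.] [723. 188.]
(221, 149) [220.4 149.2] [204 138  34  23 619] [ 699.8 -126.9] [ 645. -183.] [756. -72.]
(254, 212) [253.2 212. ] [244 204  19  16 224] [488.2 126.5] [466. 100.] [512. 152.]Traceback (most recent call last):
  File "<stdin>", line 14, in <module>
  File "<stdin>", line 8, in blob
ValueError: min() iterable argument is empty
```

View pics/c.png

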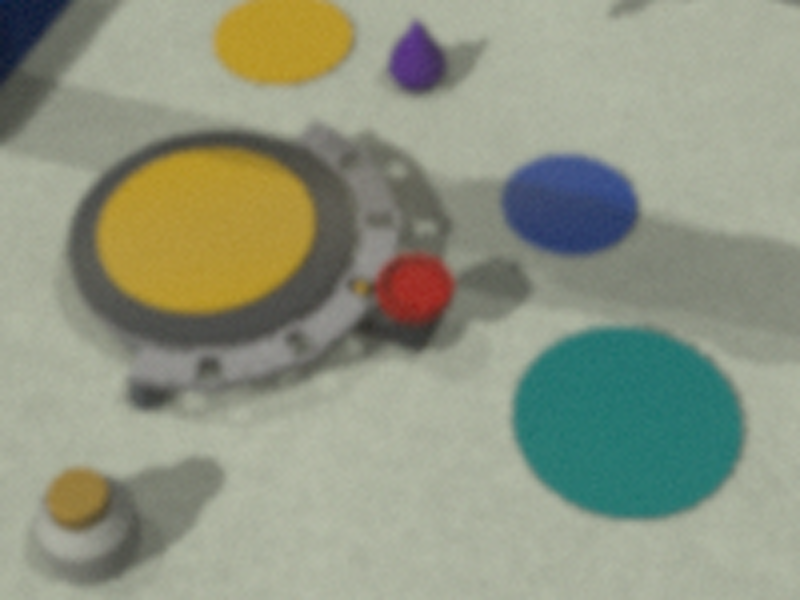

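The crop confirms it: the yellow disc on the grey turntable measures 152 mm across, centred near (646,113). The yellow one on the table is only 111 mm. The cap is at (488,126), which puts it 159 mm from the axis against the 156 mm given. The teardrop lies towards world -y, so q is positive and the cap has to move to about (504,45). I'll hover with the fingers shut first.

Emit:
send_rows(moves=[{"claw": -1, "linear": [0.32, -0.4, 0.3], "spin": 0}, {"claw": -1, "linear": [0.32, -0.4, 0.3], "spin": 0}, {"claw": -1, "linear": [0.32, -0.4, 0.3], "spin": 0}, {"claw": -1, "linear": [0.32, -0.4, 0.3], "spin": 0}, {"claw": -1, "linear": [0.32, -0.4, 0.3], "spin": 0}, {"claw": -1, "linear": [0.32, -0.4, 0.3], "spin": 0}, {"claw": -1, "linear": [0.32, -0.4, 0.3], "spin": 0}, {"claw": -1, "linear": [0.32, -0.4, 0.3], "spin": 0}])

```text
t: 1.55
eef_pos: [489.3, 128.6, 111.0]
ee_rot: [2.221, 2.221, 0.001]
force: [0.3, 0.2, -0.5]
finger_gap: 0.001
finger_force: 0.0
```

```bash
python3 - <<'E'
from h import *
w=snapshot("wrist"); s=snapshot("scene"); o=observe(); print(o["t"],o["eef_pos"],o["ee_rot"],o["finger_gap"],o["force"])
cv2.imwrite("pics/d.png",cv2.cvtColor(np.hstack([cv2.resize(w,(400,300)),cv2.resize(s[120:270,180:380],(400,300))]),cv2.COLOR_RGB2BGR))
det(["cap","opal_disc","teardrop"],"scene")
for cam,im in (("wrist",w),("scene",s)):
    h=cv2.cvtColor(im,cv2.COLOR_RGB2HSV)
    for nm,lo,hi,z in (("disc",[18,110,90],[35,255,255],45),("cap",[0,150,70],[8,255,255],61)):
        n,l,st,c=cv2.connectedComponentsWithStats(cv2.inRange(h,np.array(lo),np.array(hi)))
        for k in range(1,n):
            if st[k,4]>40:
                ys,xs=np.where(l==k);P=np.array([ray(x,y,z,cam)[:2] for x,y in zip(xs,ys)])
                print(cam,nm,st[k],P.mean(0).round(1),P.min(0).round(),P.max(0).round())
E
```

```text
1.65 [485.89252451 130.32668338 109.29276931] [-2.2136616  -2.22436836  0.00580251] -0.004597265051192389 [-0.08462432 -0.31802849 -0.83215632]
scene cap 0.6 [490. 117.  55.] [262. 186.]
scene opal_disc 0.94 [649. 107.  49.] [300. 217.]
scene opal_disc 0.9 [427. -40.   2.] [214. 216.]
scene opal_disc 0.84 [347. 127.   6.] [232. 172.]
scene teardrop 0.71 [ 590. -129.   37.] [232. 262.]Traceback (most recent call last):
  File "<stdin>", line 11, in <module>
  File "h.py", line 13, in ray
    c=camera_info(cam);V=np.array(c["view"])
ValueError: time passes only in moves, steps and waits
```

View pics/d.png

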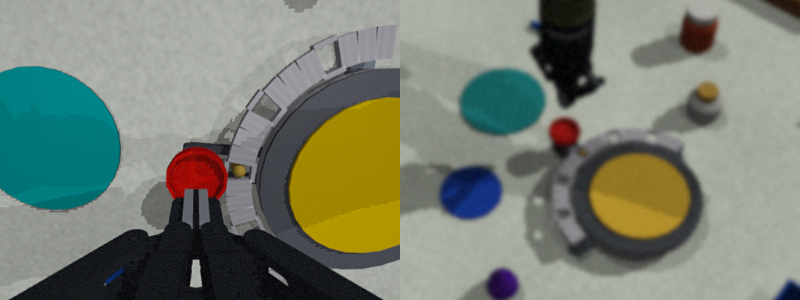

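In the wrist view (left half) the shut fingertips sit over the lower part of the red cap at about (195,178), with the pin in its hole at (240,171). I'll refine the cap and disc centres from both cameras.

```bash
python3 - <<'E'
from h import *
w=snapshot("wrist"); ci={"wrist":camera_info("wrist")}; s=snapshot("scene"); ci["scene"]=camera_info("scene")
def rays(uv,z,c):
    V=np.array(c["view"]);R=V[:3,:3];o=-R.T@V[:3,3]
    a=cv2.undistortPoints(np.float64(uv).reshape(-1,1,2),np.array(c["mtx"]),np.array(c["dist_coeffs"]))[:,0]
    d=np.c_[a,np.ones(len(a))]@R; return (o+d*((z-o[2])/d[:,2])[:,None])[:,:2]
for cam,im in (("wrist",w),("scene",s)):
    h=cv2.cvtColor(im,cv2.COLOR_RGB2HSV)
    for nm,lo,hi,z in (("disc",[18,110,90],[35,255,255],45),("cap",[0,150,70],[8,255,255],61)):
        n,l,st,c=cv2.connectedComponentsWithStats(cv2.inRange(h,np.array(lo),np.array(hi)))
        for k in range(1,n):
            if st[k,4]>40:
                ys,xs=np.where(l==k);P=rays(np.c_[xs,ys],z,ci[cam])
                ctr,r=cv2.minEnclosingCircle(P.astype(np.float32))
                print(cam,nm,st[k],P.mean(0).round(1),P.min(0).round(),P.max(0).round(),np.round(ctr,1),round(r,1))
o=observe();print(o["t"],o["eef_pos"])
E
```

```text
wrist disc [  367   122   145   200 23538] [628.1 111.6] [573.  36.] [687. 185.] [645.9 109.7] 75.3
wrist disc [297 209  15  16 172] [528.5 121.5] [523. 116.] [533. 127.] [528.4 121.4] 5.6
wrist cap [ 210  186   79   68 3480] [490.2 125.8] [466. 102.] [516. 148.] [490.4 121.9] 26.5
scene disc [445 130  54  28  95] [935.1 754.2] [830. 749.] [1027.  759.] [928.4 753.1] 98.4
scene disc [329 162  10   7  58] [611.2 347.1] [597. 331.] [627. 364.] [611.  347.5] 16.6
scene disc [ 275  197   50   43 1708] [648.1 106.8] [571.  33.] [722. 185.] [646.3 109.3] 76.7
scene disc [ 241  273   42   41 1316] [ 712.2 -145.6] [ 658. -199.] [766. -90.] [ 711.4 -144.5] 54.6
scene disc [372 296  26  24 438] [978.4  28.9] [945.  -7.] [1011.   64.] [976.4  28.6] 35.8
scene cap [354  93  43  21 175] [563.7 703.1] [475. 687.] [651. 717.] [563.  701.8] 88.1
scene cap [255 180  14  12 138] [491.1 116.2] [468.  93.] [515. 140.] [492.4 116.7] 24.5
1.9 [491.35847252 127.27955399 112.13449244]
```

Averaging the views gives the cap at about (490,122) and the axis at about (646,110), 156 mm apart as it should be. The commanded pose is (490,128,111), so I'll shift y by -6 mm and descend into the dish.

Emit:
send_rows(moves=[{"claw": -1, "linear": [-0.06, 0, 0.35], "spin": 0}, {"claw": -1, "linear": [-0.06, 0, 0.35], "spin": 0}, {"claw": -1, "linear": [0, 0, 0.3], "spin": 0}, {"claw": -1, "linear": [0, 0, 0.15], "spin": 0}, {"claw": -1, "linear": [0, 0, 0], "spin": 0}])

```text
t: 2.4
eef_pos: [490.1, 121.4, 53.5]
ee_rot: [-2.222, -2.22, 0.002]
force: [-1.3, -1.5, 3.3]
finger_gap: -0.0
finger_force: 1.3
```

```bash
python3 - <<'E'
from h import *
w=snapshot("wrist"); o=observe(); print(o["t"],o["eef_pos"],o["force"])
cv2.imwrite("pics/e.png",cv2.resize(w[140:340,160:420,::-1],(780,600)))
E
```

```text
2.45 [490.32885984 121.66832251  54.19848598] [0.4252462  0.7451829  0.63939068]
```

View pics/e.png

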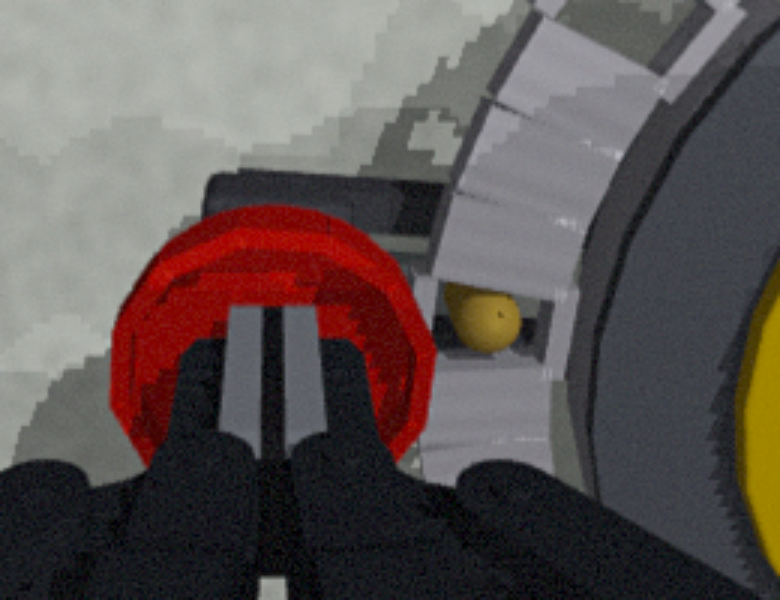

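The tip is centred in the dish with light contact, and the pin shows in its hole at (485,315). Now I'll press 14 mm.

Emit:
send_rows(moves=[{"claw": -1, "linear": [0, 0, 0.1], "spin": 0}, {"claw": -1, "linear": [0, 0, 0.1], "spin": 0}, {"claw": -1, "linear": [0, 0, 0.08], "spin": 0}, {"claw": -1, "linear": [0, 0, 0], "spin": 0}, {"claw": -1, "linear": [0, 0, 0], "spin": 0}])

```text
t: 2.95
eef_pos: [491.2, 122.3, 40.9]
ee_rot: [2.22, 2.221, 0.003]
force: [-1.3, -0.2, 7.1]
finger_gap: 0.004
finger_force: 3.5
```

The force is consistent with about 12–13 mm pressed. I'll go 1 mm deeper and swing along the arc.

Emit:
send_rows(moves=[{"claw": -1, "linear": [0, 0, 0.02], "spin": 0}, {"claw": -1, "linear": [-0.27, -0.01, 0], "spin": 0}, {"claw": -1, "linear": [-0.27, 0.015, 0], "spin": 0}, {"claw": -1, "linear": [-0.27, 0.04, 0], "spin": 0}, {"claw": -1, "linear": [-0.27, 0.06, 0], "spin": 0}, {"claw": -1, "linear": [-0.26, 0.085, 0], "spin": 0}, {"claw": -1, "linear": [-0.19, 0.08, 0], "spin": 0}, {"claw": -1, "linear": [0, 0, 0], "spin": 0}])

```text
t: 3.75
eef_pos: [506.1, 43.9, 40.4]
ee_rot: [2.221, 2.216, 0.005]
force: [0.2, 0.1, 6.7]
finger_gap: 0.004
finger_force: 3.6
```

```bash
python3 - <<'E'
from h import *
w=snapshot("wrist"); o=observe(); print(o["t"],o["eef_pos"],o["force"])
cv2.imwrite("pics/f.png",cv2.resize(w[140:340,160:420,::-1],(780,600)))
E
```

```text
3.8 [505.71481779  44.56345954  40.32169452] [-0.68259264 -0.48089252  7.00778404]
```

View pics/f.png

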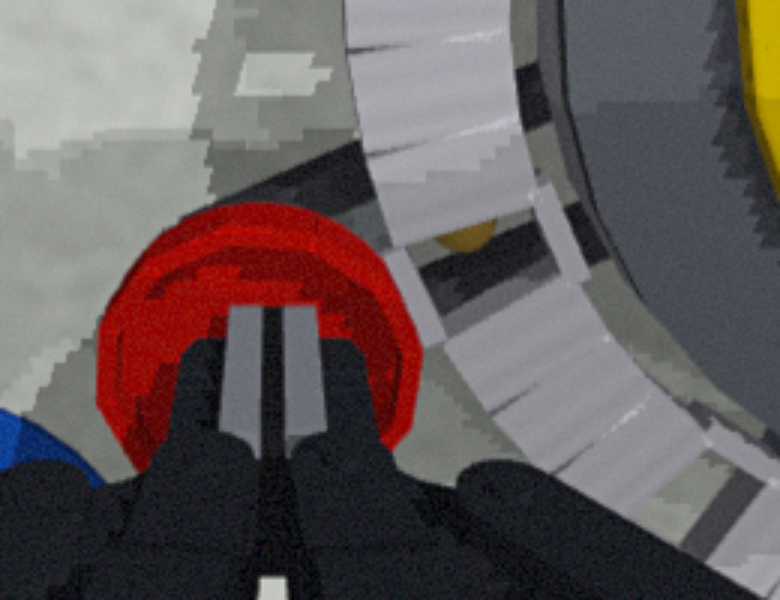

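The pin at (468,235) shows just short of the hole's middle, partly because of parallax. I'll swing 3 mm more and ease up.

Emit:
send_rows(moves=[{"claw": -1, "linear": [-0.06, 0.025, 0], "spin": 0}, {"claw": -1, "linear": [0, 0, -0.08], "spin": 0}, {"claw": -1, "linear": [0, 0, -0.08], "spin": 0}, {"claw": -1, "linear": [0, 0, -0.08], "spin": 0}, {"claw": -1, "linear": [0, 0, 0], "spin": 0}])

```text
t: 4.3
eef_pos: [506.4, 42.8, 52.0]
ee_rot: [2.22, 2.22, 0.005]
force: [3.2, 1.4, 3.2]
finger_gap: 0.002
finger_force: 1.6
```

```bash
python3 - <<'E'
from h import *
w=snapshot("wrist"); o=observe(); print(o["t"],o["eef_pos"],o["force"])
cv2.imwrite("pics/g.png",cv2.resize(w[140:340,160:420,::-1],(780,600)))
E
```

```text
4.35 [506.24881637  42.86385297  51.6281507 ] [2.69901498 1.1807412  3.50614055]
```

View pics/g.png

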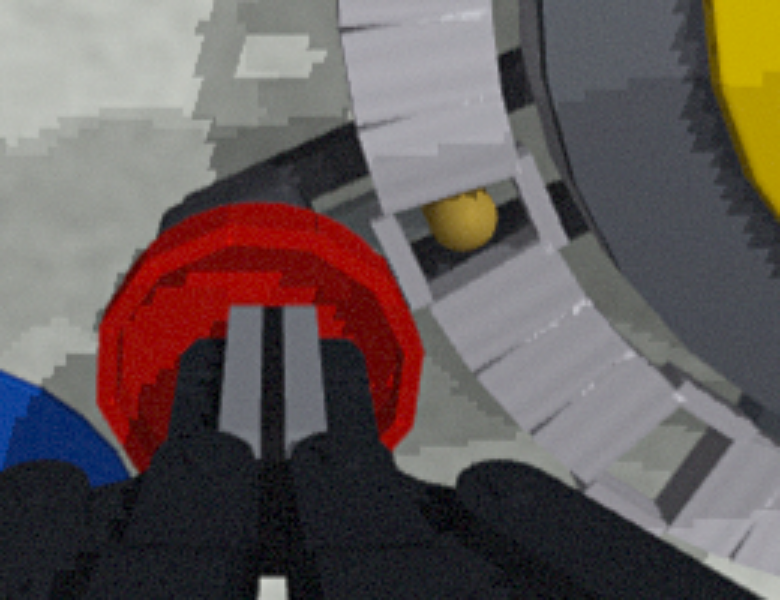

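The pin has risen into the next hole at (462,218) and the cap follows at about 52 mm. I'll lift straight up and clear.

Emit:
send_rows(moves=[{"claw": -1, "linear": [0, 0, -0.05], "spin": 0}, {"claw": -1, "linear": [0, 0, -0.1], "spin": 0}, {"claw": -1, "linear": [0, 0, -0.3], "spin": 0}, {"claw": -1, "linear": [0, 0, -0.6], "spin": 0}, {"claw": -1, "linear": [0, 0, -0.6], "spin": 0}, {"claw": -1, "linear": [0, 0, 0], "spin": 0}, {"claw": -1, "linear": [0, 0, 0], "spin": 0}])

```text
t: 5.05
eef_pos: [504.1, 42.3, 133.1]
ee_rot: [-2.221, -2.221, 0.002]
force: [0.5, -0.5, -1.3]
finger_gap: -0.001
finger_force: 0.0
```

```bash
python3 - <<'E'
from h import *
w=snapshot("wrist"); s=snapshot("side"); o=observe(); print(o["t"],o["eef_pos"],o["force"])
cv2.imwrite("pics/i.png",cv2.cvtColor(np.hstack([cv2.resize(w,(400,300)),cv2.resize(s[140:290,150:350],(400,300))]),cv2.COLOR_RGB2BGR))
h=cv2.cvtColor(s,cv2.COLOR_RGB2HSV)
n,l,st,c=cv2.connectedComponentsWithStats(cv2.inRange(h,np.array([0,150,80]),np.array([8,255,255])))
for k in range(1,n):
    if st[k,4]>60: print(st[k],ray(*c[k],61,"side").round(1))
E
```

```text
5.15 [503.23267237  42.18889428 131.73368322] [-0.35734546  0.06018207  0.37819722]
[170 343  21  11  99] [502.8 500.4  61. ]
```

View pics/i.png

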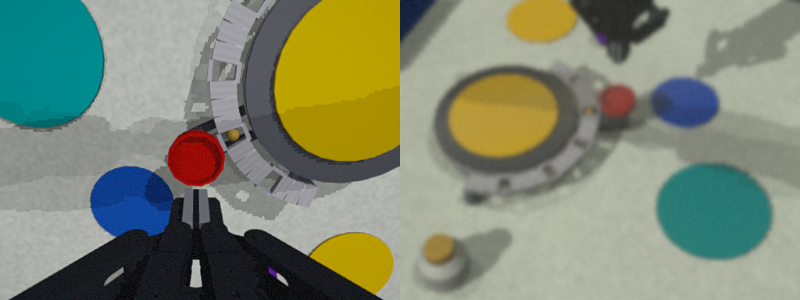

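The hand is clear. The brass pin shows up through the hole just past the start hole, wrist (234,134) and side (590,110), and the disc is still centred. I'm handing it in.

```bash
python3 -c "
from workcell import *
print(finish_job())"
```

```text
the job is handed in; nothing more can be done
None
```

The turntable is indexed one hole towards the teardrop: in the last pictures the pin is up in that hole, the disc is centred and the hand is clear; the job is handed in, but no verdict came back.

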